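# Nest the dose cups and open the push-and-turn bottle

### The arm

A 6-joint arm with a two-finger parallel gripper is mounted at the origin on the work surface. World frame = base frame: x ahead of the robot, y to its left, z up, the work surface at z = 0. Lengths are in m, angles in degrees, forces in N, time in s.
With the tool pointing down it reaches from about 0.25 to 0.85 m from the base axis. Payload 12.5 kg.
Tool frame: the origin (TCP) lies at the very end of the fingers, on their centre line; the grasp point (between the pads) lies 19 mm behind it; y points along the fingers, x is the direction in which the jaws open and shut, and the axes are right-handed (so a half turn about y gives the same grasp; the last joint's range is limited). The gripper opens to 93 mm and grips with 3 to 60 N. Pads are 15 mm wide; open, the fingers measure 128 mm over their backs; the gripper's body (75 mm by 188 mm) begins 65 mm behind the grasp point.
Start: joints at [-69.878, 20.094, 94.641, -0, 65.266, -4.847], TCP at [0.232, -0.499, 0.219] pointing down, gripper open.
Joint ranges: [-157.81, 157.81], [-45, 120.19], [0.68, 151.7], [-89.99, 269.99], [4.06, 180], [-164.3, 164.3]. Speed limits (degrees/s): [127.2, 127.2, 159.86, 180, 180, 180].

### API

Orientations are given as a 3x3 rotation matrix whose columns are the frame's x, y, z axes.
In Python, from rig import readout, grab_frame, camera_info, order gives the robot as it stands.
- The arm moves only by the tool drive_tool, never from a script. Its argument "rows" is a list that holds one entry, the list of rows, each a list of 7 numbers: the turn, a rotation vector about the world's x, y, z in degrees, then the shift along the world's x, y, z in mm, then the opening, from 0 (shut) to 1 (fully open). In form: [[[rx, ry, rz, dx, dy, dz, claw], ...]]. A call has 1 to 12 rows; each row is the pose to reach, as a shift and turn from the pose measured when the call began; what a row does not reach only later rows make up. A row lasts 1/8 s, in which the tool goes at most 62.5 mm and 10.7 degrees, less where a joint would pass 70% of its speed; a pose out of reach is approached as far as the arm can. A call with a gripper value outside its range is refused whole. The fingers move at their own pace and stop on an object; "squeeze" is the grip in N (left out, the last holds). Time passes only in rows, so rows that repeat a pose let the fingers close. It gives the time, the measured TCP pose, the force and the opening at its end, in the units of the state.
- readout.read_state(): the state, without advancing time (a new reading comes with each control period).
- grab_frame(name): name is "side" or "top" or "wrist"; returns the picture (384x512x3 uint8, red, green, blue); there is no depth.
- camera_info(name): a dict with "camera_matrix" (3x3 intrinsics, pixels), "rvec" (rotation vector, rad) and "tvec" (3), from world to camera coordinates, as OpenCV has them. Camera axes: x right, y down, z forward; pixel columns grow to the right and rows downward; lengths in m; the calibration is good to about 2 mm. The wrist camera is an equidistant fisheye: a pixel r from the principal point sees the ray r / f radians off the axis. A picture is of the moment at which its call begins: read the wrist's pose just before it. camera_info takes no time and is no camera call; for the wrist camera it gives the pose at the moment of the call.
- order.hand_in(): hands the job in, once; it reports no verdict.
The state is a dict: "clock": time; "joints": joint angles; "qd": joint speeds; "effort": joint torques, N m; "tcp_pos": TCP position; "tool_rot": TCP orientation; "contact_force": force on the tool from outside, world axes, zero at the start; "wrist_torque": the same for the moment, N m; "gripper_width": opening from 0.0 (shut) to 1.0 (fully open).
Only numpy, scipy, OpenCV 4.12 (cv2) and the standard library are available. Lean on these libraries where they do the work, as an engineer would, in place of code of your own. Each camera call takes 0.05 s, during which the arm holds its last target.

### The job

Get the tablet dose ready: first nest the three dose cups in size order, the medium one fully down in the large one and the small one fully down in the medium one, standing upright on the dresser. Then press the bottle's white safety cap down, twist it counter-clockwise (seen from above) while it is pressed, lift it off, and finish while still holding it level in the gripper, straight above the open bottle with roughly 8 cm of air between them; do not let go. Leave the tumbler, timer, hair tie holder and tweezers case where they stand.

Things in the scene. Friction and masses are not known exactly. Their poses are not given: they have to be found in the camera images.
- cup_large_mid (a point): Large dose cup, teal, open, loose. Point on its axis, half-way up (22 mm above its underside); z up. 44 mm high; outer diameter 58 mm at the foot, widening to 72 mm at 24 mm height, then straight to the rim; wall 3 mm; inner floor 12 mm above the underside; 140 g.
- cup_medium_mid (a point): Medium dose cup, cream, open, loose. Point on its axis, half-way up (24 mm above its underside); z up. 48 mm high; outer diameter 42 mm at the foot, widening to 56 mm at 28 mm height, then straight to the rim; wall 3 mm; inner floor 12 mm above the underside; about 90 g. Seated in the large cup its top 16 mm stand above that rim: hold it there to lower it in.
- cup_small_mid (a point): Small dose cup, coral, open, loose. Point on its axis, half-way up (26 mm above its underside); z up. 52 mm high; outer diameter 28 mm at the foot, widening to 38 mm at 30 mm height, then straight to the rim; wall 3 mm; inner floor 12 mm above the underside; about 60 g. Seated in the medium cup its top 16 mm stand above that rim.
- cap_mid (a point): White round cap, 54 mm diameter, 24 mm high, 30 g; this point on its axis, half-way up; z up, x to the red mark. Sprung up (5 N) under three lugs, locked. Pressed 3.5 mm or more (about 8 N; stops at 6.5 mm, 10 N) it turns counter-clockwise seen from above; free to lift between 35 and 85 degrees of turn (stop beyond), best 60. Clockwise is blocked. Grip its sides from above, throughout.
- bottle_mouth (a point): Amber tablet bottle, fixed to the dresser by a round steel base (88 mm diameter, 24 mm high). Point: centre of the mouth, 97.5 mm above the dresser, under the cap; z up, yaw as the locked cap's. Body 48 mm diameter to 73 mm height, neck 30 mm. The locked cap spans heights 84 to 108 mm, its middle 1.5 mm below the mouth; a grey sprung ring, 50 mm diameter, lies right under it.
- tumbler: Clear empty glass tumbler, 68 mm diameter, 92 mm high; origin at the centre of its underside. To be left alone.
- timer_mid (a point): White round dial timer with a grey knob, 72 mm diameter, 58 mm high; point half-way up on its axis. To be left alone.
- tie_holder_mid (a point): Orange hair tie holder, a post on a round foot of 68 mm diameter, 70 mm high; point half-way up on its axis. To be left alone.
- tweezers_case_mid (a point): Stainless tweezers case lying flat, 115 x 24 x 14 mm, long along its x axis; point at its centre. To be left alone.
Things that resemble listed ones, but are neither listed nor needed, are in the scene too. Leave any black or purple look-alike of the part that bears cup_small_mid alone.

How it is judged (in metres and radians):
On the way, in this order (a step that is already met when the one before it is completed fails the run):
1. the cups are nested: medium fully down in the large, small fully down in the medium, upright, while the cap is still on (horizontal distance between cup_small_mid and cup_medium_mid below 0.01 m and z of cup_small_mid in the frame of cup_medium_mid between 0.01 and 0.018 m and angle between each of cup_small_mid, cup_medium_mid, cup_large_mid's own z axis and vertical below 0.15 rad and horizontal distance between cup_medium_mid and cup_large_mid below 0.01 m and z of cup_medium_mid in the frame of cup_large_mid between 0.01 and 0.018 m and height (world z) of cup_large_mid between 0.018 and 0.026 m and z of cap_mid in the frame of bottle_mouth below 0.004 m), for 0.2 s.
2. the cap is pressed down by 3 mm or more, still locked (z of cap_mid in the frame of bottle_mouth below -0.0045 m and angle between the x axis of cap_mid and the x axis of bottle_mouth, either way round below 0.35 rad), for 0.02 s.
3. the cap has been turned by 0.5 rad or more while still on the neck (z of cap_mid in the frame of bottle_mouth below 0.004 m and horizontal distance between cap_mid and bottle_mouth below 0.006 m and angle between the x axis of cap_mid and the x axis of bottle_mouth, either way round above 0.5 rad), for 0.02 s.
At the end, for the whole second after the job is handed in: Cap gripped, still, level to 0.3 rad, within 30 mm of the bottle's axis, 40 to 150 mm of air under it, touching no bottle or cup. Cups let go, nested: axes within 10 mm, seated within 4 mm, tilt under 0.15 rad, large cup on the dresser (horizontal distance between cup_small_mid and cup_medium_mid below 0.01 m and z of cup_small_mid in the frame of cup_medium_mid between 0.01 and 0.018 m and angle between each of cup_small_mid, cup_medium_mid, cup_large_mid's own z axis and vertical below 0.15 rad and horizontal distance between cup_medium_mid and cup_large_mid below 0.01 m and z of cup_medium_mid in the frame of cup_large_mid between 0.01 and 0.018 m and height (world z) of cup_large_mid between 0.018 and 0.026 m and z of cap_mid in the frame of bottle_mouth between 0.052 and 0.162 m and horizontal distance between cap_mid and bottle_mouth below 0.03 m and angle between cap_mid's own z axis and vertical below 0.3 rad and contact force between the fingers and cap above 1 N and contact force between cap and bottle below 0.1 N and linear speed of cap below 0.02 m/s and contact force between each of cap, the fingers and cup_small below 0.1 N and contact force between each of cap, the fingers and cup_medium below 0.1 N and contact force between each of cap, the fingers and cup_large below 0.1 N); the arm keeps its last pose, push and grip.
It fails at once if the tumbler is moved by more than 20 mm or tipped (distance of tumbler from where it was at the start of the episode above 0.02 m or angle between tumbler's own z axis and vertical above 0.3 rad).
It fails at once if the timer is moved by more than 20 mm or tipped (distance of timer_mid from where it was at the start of the episode above 0.02 m or angle between timer_mid's own z axis and vertical above 0.3 rad).
It fails at once if the hair tie holder is moved by more than 20 mm or tipped (distance of tie_holder_mid from where it was at the start of the episode above 0.02 m or angle between tie_holder_mid's own z axis and vertical above 0.3 rad).
It fails at once if the tweezers case is moved by more than 20 mm or tipped (distance of tweezers_case_mid from where it was at the start of the episode above 0.02 m or angle between tweezers_case_mid's own z axis and vertical above 0.3 rad).
It also fails if it takes over 59 s, if anything falls off the work surface, if the arm or the gripper's body presses on something with over 40 N, if the wrist force passes 120 N, or if a joint passes its speed limit or range.

## Working session

There is one attempt and no reset: what is moved stays moved. The work goes in short steps, Python scripts to look and compute and a tool call to move; the robot and the scene stay as the last step left them, time stands still between calls to the robot, and variables do not carry over. Pictures are saved under pics/ and viewed, and the job is handed in when it is done.

Besides the shell and the picture viewer there is one more tool, called after ">>>" as a command line: name --argument value ..., lists and objects as JSON in quotes. drive_tool: Moves the arm, as the interface text tells. Its arguments: {"type":"object","properties":{"rows":{"type":"array","items":{"type":"array","items":{"type":"array","items":{"type":"number"}}}},"squeeze":{"type":"number"}},"required":["rows"]}

```bash
ls; mkdir -p pics
python3 - <<'E'
from rig import readout, grab_frame, camera_info, order
import cv2
s=readout.read_state(); print(s)
for n in ["side","top","wrist"]:
    im=grab_frame(n); cv2.imwrite(f"pics/{n}0.png",im[:,:,::-1]); print(n,camera_info(n))
E
```

```text
pics
{'clock': 0.0, 'joints': array([-6.98788324e+01,  2.01245556e+01,  9.46761584e+01, -3.59820505e-04,
        6.52661360e+01, -4.84648850e+00]), 'qd': array([-0.07277269, -0.07375292, -0.03433858,  0.06555991, -0.00160263,
       -0.05544889]), 'effort': array([ 1.20260513e-03, -4.97322679e+01, -2.85255325e+01,  7.00351386e-02,
        2.57454644e-02, -1.28041729e-04]), 'tcp_pos': array([ 0.23206884, -0.49826548,  0.2181046 ]), 'tool_rot': array([[ 4.22108726e-01, -4.06726296e-04,  9.06545122e-01],
       [-9.06544467e-01,  1.09357994e-03,  4.22108911e-01],
       [-1.16306236e-03, -9.99999319e-01,  9.28941635e-05]]), 'contact_force': array([-0.64729572, -0.16549782,  0.10219786]), 'wrist_torque': array([ 0.00924781, -0.07067344, -0.00188002]), 'gripper_width': 1.0012465882758264}
side {'camera_matrix': array([[480.76049559,   0.        , 247.59397445],
       [  0.        , 480.76049559, 188.16131833],
       [  0.        ,   0.        ,   1.        ]]), 'rvec': array([ 0.67082642, -2.45382753,  1.40934778]), 'tvec': array([0.50396203, 0.2557155 , 1.05618665])}
top {'camera_matrix': array([[412.83775873,   0.        , 252.52067348],
       [  0.        , 412.83775873, 188.87303991],
       [  0.        ,   0.        ,   1.        ]]), 'rvec': array([ 2.20313234, -2.18828169,  0.06241698]), 'tvec': array([-0.01383928,  0.59031697,  1.20847122])}
wrist {'camera_matrix': array([[297.31863964,   0.        , 257.01443188],
       [  0.        , 297.31863964, 189.90417165],
       [  0.        ,   0.        ,   1.        ]]), 'rvec': array([-2.47146098,  1.57486543,  0.19320396]), 'tvec': array([-0.55048418, -0.02777498,  0.388382  ])}
```

View pics/top0.png

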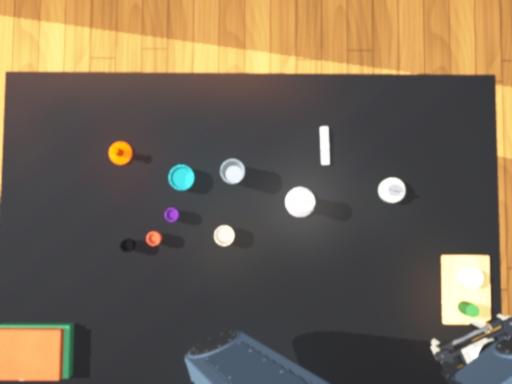

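View pics/side0.png

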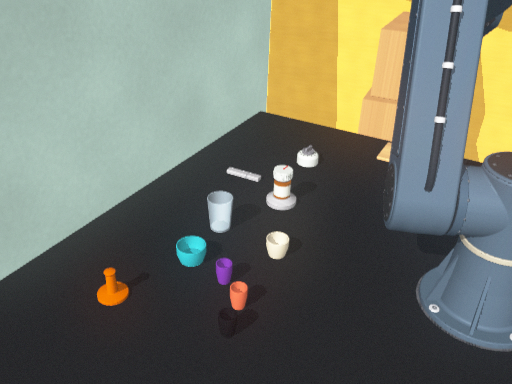

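View pics/wrist0.png

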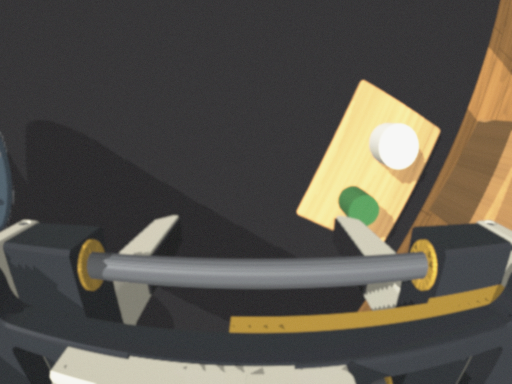

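The top view shows the teal large cup (181,178), cream medium cup (224,236), coral small cup (153,239), purple look-alike (172,215), black look-alike (128,245), white cap (300,202), tumbler (232,172), timer (392,190), tie holder (120,153) and tweezers case (325,145). Only the coral cup fits cup_small. Next I measure positions.

```bash
cat > h.py <<'E'
import numpy as np, cv2
from rig import readout, grab_frame, camera_info, order
def cast(n,uv,z,info=None):
    c=info or camera_info(n); K=c["camera_matrix"];R,_=cv2.Rodrigues(c["rvec"]);t=c["tvec"]
    p=np.array([(uv[0]-K[0,2])/K[0,0],(uv[1]-K[1,2])/K[1,1]])
    if n=="wrist":
        r=np.linalg.norm(p); d=np.array([*(p/r*np.sin(r)),np.cos(r)]) if r>0 else np.array([0,0,1.])
    else: d=np.array([p[0],p[1],1])
    o=-R.T@t; d=R.T@d
    return o+d*(z-o[2])/d[2]
def proj(n,P,info=None):
    c=info or camera_info(n);K=c["camera_matrix"]
    R,_=cv2.Rodrigues(c["rvec"]);q=R@np.array(P)+c["tvec"]
    if n=="wrist":
        th=np.arctan2(np.hypot(q[0],q[1]),q[2]);u=q[:2]/np.hypot(q[0],q[1])*th
    else: u=q[:2]/q[2]
    return u*K[0,0]+K[:2,2]
def blobs(im,lo,hi,amin=60):
    hsv=cv2.cvtColor(im,cv2.COLOR_RGB2HSV);m=cv2.inRange(hsv,np.array(lo),np.array(hi))
    cs,_=cv2.findContours(m,cv2.RETR_EXTERNAL,cv2.CHAIN_APPROX_NONE)
    return [c for c in cs if cv2.contourArea(c)>amin]
def worldcircle(n,c,z,info=None):
    P=np.array([cast(n,p[0],z,info) for p in c])[:,:2].astype(np.float32)*1000
    (x,y),r=cv2.minEnclosingCircle(P.reshape(-1,1,2))
    e=cv2.fitEllipse(P.reshape(-1,1,2))
    return np.round([x,y,2*r],1),np.round([*e[0],*e[1]],1)
E
python3 - <<'E'
from h import *
im=cv2.imread("pics/top0.png")[:,:,::-1].copy()
I=camera_info("top")
sets=dict(teal=((80,100,60),(100,255,255),.044),orange=((8,180,100),(18,255,255),.01),coral=((0,120,80),(7,255,255),.052),purple=((130,100,40),(150,255,255),.052),white=((0,0,150),(179,90,255),.05))
for k,(lo,hi,z) in sets.items():
    for c in blobs(im,lo,hi):
        x,y,w,h=cv2.boundingRect(c)
        if y<80 or y>320 or x>430: continue
        print(k,(x,y,w,h),*worldcircle("top",c,z,I))
cr=im[140:270,100:420]; cv2.imwrite("pics/topcrop.png",cv2.resize(cr,(800,325),interpolation=cv2.INTER_CUBIC)[:,:,::-1])
E
```

```text
teal (168, 164, 28, 27) [621.8 197.4  80.3] [621.8 197.6  76.4  78.1]
orange (109, 141, 24, 24) [696.4 386.6  73.1] [696.6 387.6  66.6  67.7]
coral (146, 231, 17, 16) [444.8 271.8  48.1] [445.2 272.6  42.8  45.1]
purple (164, 207, 16, 16) [513.6 222.4  44.7] [513.7 222.5  41.9  42.8]
white (213, 225, 22, 22) [455.4  72.3  62.8] [455.1  71.9  59.   60.8]
white (284, 186, 32, 32) [ 553.1 -145.2   90.5] [ 553.4 -145.2   86.8   87.9]
white (378, 177, 28, 26) [ 589.8 -409.9   81. ] [ 589.1 -410.5   73.    79.1]
white (220, 159, 25, 25) [640.4  49.9  73.5] [640.5  49.8  70.5  71.1]
white (319, 126, 11, 40) [ 716.6 -215.4  114.9] [ 716.9 -216.8   28.6  147.8]
```

View pics/topcrop.png

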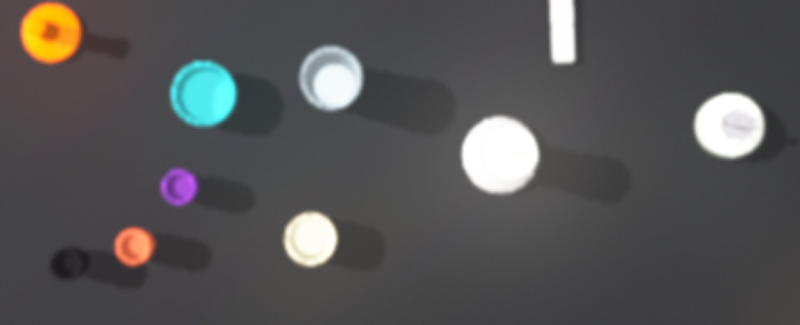

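Run:
```python
from h import *
im=cv2.imread("pics/side0.png")
print("black",cast("top",(128.5,245),.052))
for P,d,h in [((.6218,.1975),.072,.044),((.455,.072),.056,.048),((.445,.2722),.038,.052),((.55,-.145),.088,.024)]:
    for z,dd in ((h,d),(0,.028 if d<.05 else d-.014 if d<.08 else d)):
        pts=[proj("side",(P[0]+dd/2*np.cos(a),P[1]+dd/2*np.sin(a),z)) for a in np.linspace(0,6.28,40)]
        cv2.polylines(im,[np.int32(np.array(pts)*16)],True,(0,255,0),1,shift=4)
cr=im[140:340,140:340]; cv2.imwrite("pics/sideov.png",cv2.resize(cr,(600,600),interpolation=cv2.INTER_CUBIC))
I=camera_info("top");print("topcam",-cv2.Rodrigues(I["rvec"])[0].T@I["tvec"])
# cap: high threshold crop
t=cv2.imread("pics/top0.png")[180:225,278:325]; cv2.imwrite("pics/capc.png",cv2.resize(t,(590,560),interpolation=cv2.INTER_NEAREST))
```

```text
black [0.42559593 0.34318066 0.052     ]
topcam [ 0.52466899 -0.00622638  1.23844742]
```

View pics/sideov.png

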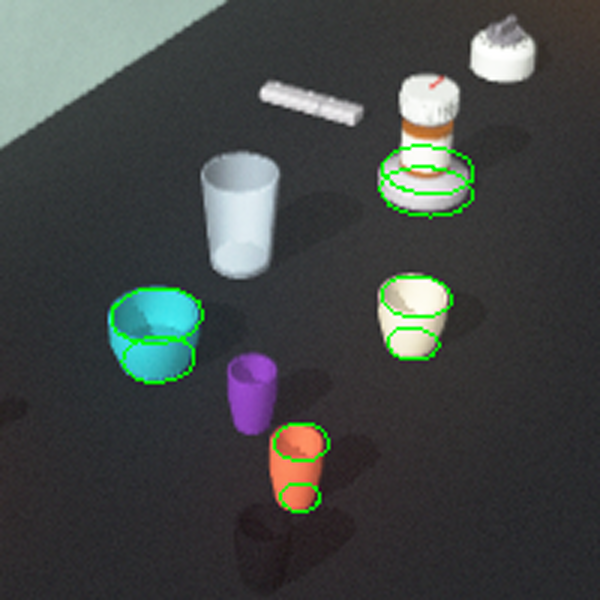

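View pics/capc.png

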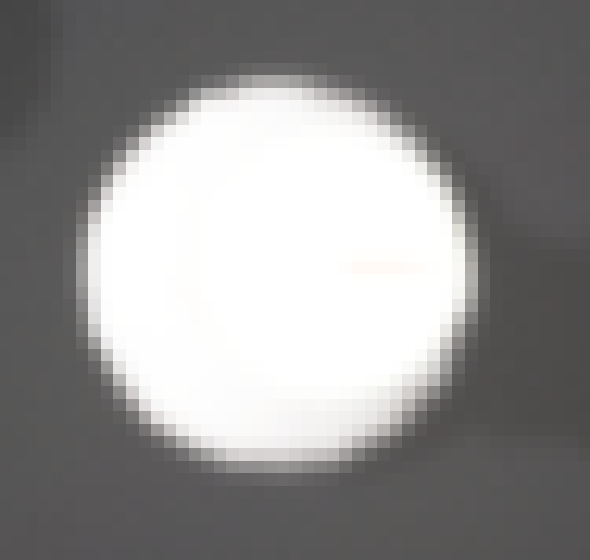

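>>> drive_tool --rows '[[[0, 0, 20, 50, 130, 0, 1], [0, 0, 74, 223, 570, -40, 1], [0, 0, 74, 223, 570, -40, 1], [0, 0, 74, 223, 570, -40, 1], [0, 0, 74, 223, 570, -40, 1], [0, 0, 74, 223, 570, -40, 1], [0, 0, 74, 223, 570, -40, 1], [0, 0, 74, 223, 570, -40, 1], [0, 0, 74, 223, 570, -40, 1], [0, 0, 74, 223, 570, -40, 1], [0, 0, 74, 223, 570, -40, 1]]]'

```text
clock: 1.52
tcp_pos: [0.4554, 0.0741, 0.1778]
tool_rot: [[0.987, -0.001, -0.16], [0.16, 0.0, 0.987], [-0.001, -1.0, 0.0]]
contact_force: [0.1, -0.7, -0.5]
gripper_width: 1.001
```

Run:
```python
from h import *
I=camera_info("wrist");im=grab_frame("wrist");print(readout.read_state()["tcp_pos"])
for nm,P in dict(med=(.455,.072,.048),tip=(.4554,.0741,.05)).items(): print(nm,proj("wrist",P,I))
for k,(lo,hi,z) in dict(cream=((12,15,120),(40,120,255),.048),teal=((80,100,60),(100,255,255),.044)).items():
    for c in blobs(im,lo,hi,300):
        print(k,cv2.boundingRect(c),worldcircle("wrist",c,z,I))
cv2.imwrite("pics/w1.png",im[:,:,::-1])
```

```text
[0.45492434 0.07261958 0.17782131]
med [255.8597277  184.64225497]
tip [256.57134436 183.14483182]
cream (49, 346, 307, 38) (array([ 387.8, -300.4,  565.5]), array([ 346.5, -254.9,  102.4,  559.5]))
cream (365, 281, 36, 30) (array([635.3, -44.3,  62.1]), array([636.2, -43. ,  45.2,  52.8]))
cream (114, 281, 37, 44) (array([ 326.8, -108.4,   82.3]), array([ 321.1, -102.4,   46. ,   78.9]))
cream (478, 219, 34, 24) (array([795. ,  60.2,  94. ]), array([800.8,  64.9,  15.3, 102.9]))
cream (0, 219, 39, 76) (array([140.2, -92.5, 162.8]), array([ 301.8, -152.3,  249.2,  443.4]))
cream (336, 215, 59, 41) (array([587.6,  34.3,  91.6]), array([588.3,  30.5,  25.8,  85.8]))
cream (119, 215, 60, 41) (array([342.6,  -5.7,  93.1]), array([343.9,  -9.6,  26.5,  87.2]))
cream (230, 154, 57, 58) (array([457.3,  73.9,  59.8]), array([457.3,  73.6,  56.5,  58.8]))
teal (387, 66, 64, 66) (array([617.7, 197.5,  86.2]), array([619. , 197.2,  72.1,  85.2]))
```

View pics/w1.png

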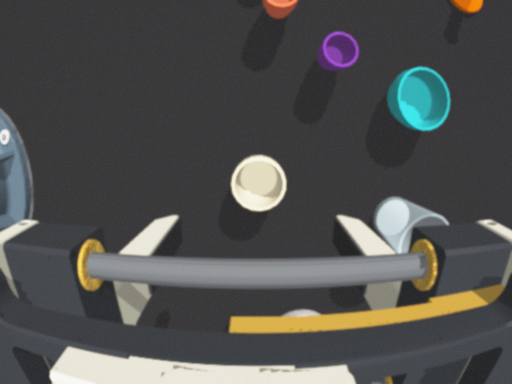

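The wrist view shows the cream cup at (259,183), giving (457,74), which agrees with the top view (455,72) within 2 mm. Lowering to grip its top part.

>>> drive_tool --rows '[[[0, 0, 0, 1, 0, -60, 1], [0, 0, 0, 1, 0, -110, 1], [0, 0, 0, 1, 0, -142, 1], [0, 0, 0, 1, 0, -142, 1], [0, 0, 0, 1, 0, -142, 0.5], [0, 0, 0, 1, 0, -142, 0.4], [0, 0, 0, 1, 0, -142, 0.4], [0, 0, 0, 1, 0, -142, 0.4], [0, 0, 0, 1, 0, -142, 0.4], [0, 0, 0, 1, 0, -142, 0.4]]]' --squeeze 15

```text
clock: 2.82
tcp_pos: [0.4562, 0.0727, 0.0362]
tool_rot: [[0.987, -0.001, -0.159], [0.159, -0.0, 0.987], [-0.001, -1.0, -0.0]]
contact_force: [-1.0, -0.1, 7.0]
gripper_width: 0.603
```

>>> drive_tool --rows '[[[0, 0, 0, 0, 0, 40, 0.4], [0, 0, 0, 0, 0, 80, 0.4], [0, 0, 0, 40, 30, 80, 0.4], [0, 0, 0, 82, 62, 80, 0.4], [0, 0, 0, 124, 93, 80, 0.4], [0, 0, 0, 165, 125, 80, 0.4], [0, 0, 0, 165, 125, 80, 0.4], [0, 0, 0, 165, 125, 70, 0.4]]]'

```text
clock: 3.82
tcp_pos: [0.6208, 0.1975, 0.1058]
tool_rot: [[0.987, -0.001, -0.159], [0.159, -0.0, 0.987], [-0.001, -1.0, -0.0]]
contact_force: [-0.3, -0.3, -0.3]
gripper_width: 0.603
```

Run:
```python
from h import *
I=camera_info("wrist");im=grab_frame("wrist");s=readout.read_state();print(s["tcp_pos"],s["contact_force"],s["gripper_width"])
cv2.imwrite("pics/w2.png",im[:,:,::-1])
for k,(lo,hi,z) in dict(teal=((80,100,40),(100,255,255),.044)).items():
    for c in blobs(im,lo,hi,300): print(k,cv2.boundingRect(c),worldcircle("wrist",c,z,I))
a=im
t=grab_frame("top"); cv2.imwrite("pics/t2.png",cv2.resize(t[140:270,100:420],(800,325),interpolation=cv2.INTER_CUBIC)[:,:,::-1])
```

```text
[0.61977235 0.19695537 0.10409879] [-0.68293672 -0.07411181 -1.95082445] 0.6053101079097896
teal (216, 151, 91, 63) (array([624.3, 201.4,  73.4]), array([624.1, 204.1,  65. ,  67.1]))
```

View pics/w2.png

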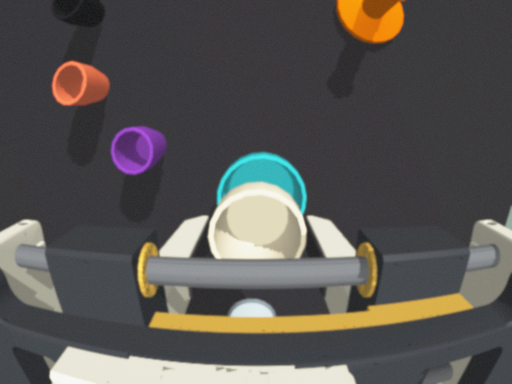

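>>> drive_tool --rows '[[[0, 0, 0, 3, 2, -20, 0.4], [0, 0, 0, 3, 2, -40, 0.4], [0, 0, 0, 3, 2, -50, 0.4], [0, 0, 0, 3, 2, -55, 0.4], [0, 0, 0, 3, 2, -55, 0.4]]]'

```text
clock: 4.55
tcp_pos: [0.6228, 0.1988, 0.0496]
tool_rot: [[0.987, -0.004, -0.158], [0.158, -0.001, 0.987], [-0.004, -1.0, -0.0]]
contact_force: [-0.0, -0.3, -0.8]
gripper_width: 0.604
```

>>> drive_tool --rows '[[[0, 0, 0, 0, 0, -1, 0.4], [0, 0, 0, 0, 0, -1, 0.8], [0, 0, 0, 0, 0, -1, 0.8], [0, 0, 0, 0, 0, -1, 0.8], [0, 0, 0, 0, 0, 50, 0.8], [0, 0, 0, 0, 0, 100, 0.8], [0, 0, 0, 0, -15, 120, 0.8], [0, 0, 0, 0, -15, 120, 0.8]]]'

```text
clock: 5.55
tcp_pos: [0.6231, 0.1829, 0.1703]
tool_rot: [[0.988, -0.003, -0.157], [0.157, -0.001, 0.988], [-0.003, -1.0, -0.0]]
contact_force: [0.6, -0.5, -0.7]
gripper_width: 0.798
```

Run:
```python
from h import *
I=camera_info("wrist");im=grab_frame("wrist");s=readout.read_state();print(s["tcp_pos"],s["contact_force"],s["gripper_width"])
cv2.imwrite("pics/w3.png",im[:,:,::-1])
for k,(lo,hi,z) in dict(teal=((80,100,40),(100,255,255),.044),cream=((12,15,120),(40,120,255),.060),purple=((130,100,40),(150,255,255),.052),coral=((0,120,80),(7,255,255),.052)).items():
    for c in blobs(im,lo,hi,300): print(k,cv2.boundingRect(c),worldcircle("wrist",c,z,I))
t=grab_frame("side"); cv2.imwrite("pics/s3.png",cv2.resize(t[140:340,140:340],(600,600),interpolation=cv2.INTER_CUBIC)[:,:,::-1])
```

```text
[0.62246949 0.18318526 0.16871089] [-0.06443372  0.23418693 -0.45666766] 0.79819257371876
teal (224, 130, 74, 74) (array([624.5, 199.6,  74.3]), array([624.4, 199.4,  72.7,  73.2]))
cream (45, 346, 311, 38) (array([ 557.9, -163.2,  529.4]), array([ 525.1, -119.8,   96.9,  509.5]))
cream (346, 283, 31, 30) (array([762.1,  71. ,  51.6]), array([762.5,  72.8,  36.6,  45.4]))
cream (138, 283, 32, 45) (array([529.1,  21.2,  73. ]), array([525.2,  27.5,  34.5,  73.7]))
cream (474, 220, 38, 80) (array([945.9, 126.7, 150.8]), array([958. , 137.2,  67.2, 144.4]))
cream (0, 219, 42, 87) (array([333.6,  27.7, 154.8]), array([319.4,  28.3,  87. , 149.2]))
cream (322, 215, 56, 42) (array([727.9, 147.4,  80.6]), array([727.5, 142.8,  26.3,  74.8]))
cream (137, 215, 57, 42) (array([535.6, 116. ,  81.2]), array([537.3, 112.4,  26.5,  75.2]))
cream (231, 141, 59, 59) (array([623.2, 199.3,  56.1]), array([623.3, 199.7,  53.4,  54.9]))
purple (139, 109, 44, 40) (array([520.4, 225.1,  46.4]), array([519.6, 224.8,  38.2,  45.4]))
coral (88, 56, 47, 38) (array([457. , 275.2,  57.1]), array([455.5, 273.9,  38.2,  57.2]))
```

View pics/w3.png

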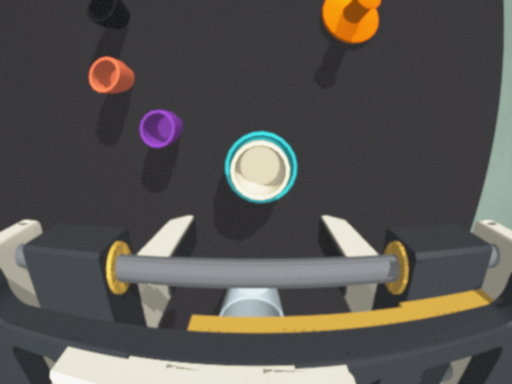

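View pics/s3.png

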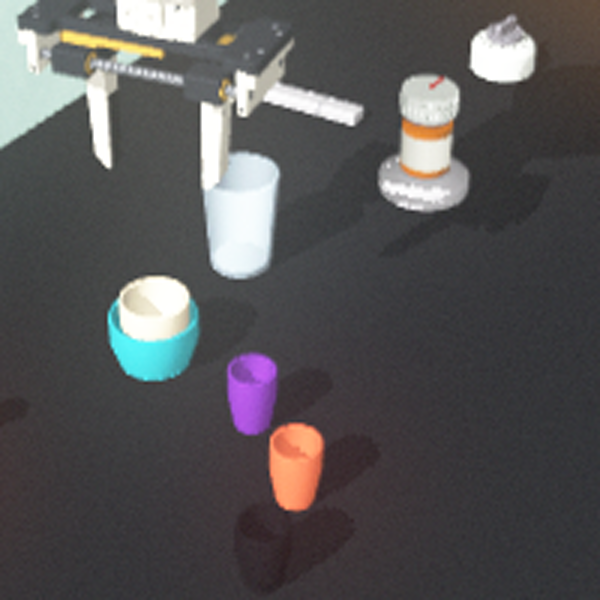

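The medium cup is down in the large one: teal ring at (261,167) and cream rim concentric, measuring 56 mm at z=60 as it should if seated. Now the coral cup.

>>> drive_tool --rows '[[[0, 0, 7, -55, 28, 0, 0.7], [0, 0, 14, -110, 56, 0, 0.7], [0, 0, 21, -165, 84, 0, 0.7], [0, 0, 21, -177, 90, 0, 0.7], [0, 0, 21, -177, 90, 0, 0.7]]]'

```text
clock: 6.28
tcp_pos: [0.4447, 0.2737, 0.167]
tool_rot: [[0.865, -0.007, -0.501], [0.501, -0.004, 0.865], [-0.008, -1.0, -0.0]]
contact_force: [0.3, -0.3, 0.0]
gripper_width: 0.705
```

Run:
```python
from h import *
I=camera_info("wrist");im=grab_frame("wrist");s=readout.read_state();print(s["tcp_pos"],s["contact_force"],s["gripper_width"])
cv2.imwrite("pics/w4.png",im[:,:,::-1])
for k,(lo,hi,z) in dict(purple=((130,100,40),(150,255,255),.052),coral=((0,120,80),(9,255,255),.052)).items():
    for c in blobs(im,lo,hi,300): print(k,cv2.boundingRect(c),worldcircle("wrist",c,z,I))
```

```text
[0.44555931 0.27329155 0.16716293] [ 0.37131753  0.27372957 -0.05125562] 0.7008190579293916
purple (274, 229, 37, 30) (array([508.7, 235.7,  43.8]), array([506.4, 236.1,  33.7,  40.1]))
coral (241, 163, 41, 43) (array([446.3, 276.3,  42.4]), array([446.8, 276.3,  38.8,  41.7]))
```

View pics/w4.png

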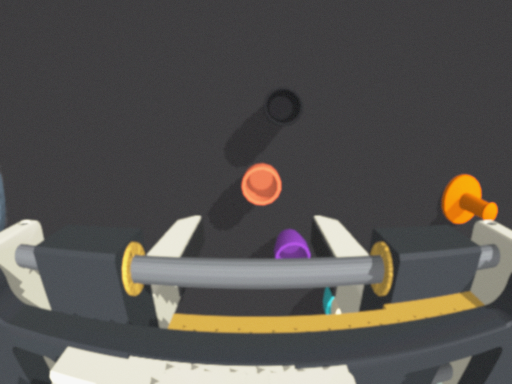

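>>> drive_tool --rows '[[[0, 0, 0, 0.5, 1.5, -55, 0.7], [0, 0, 0, 0.5, 1.5, -105, 0.7], [0, 0, 0, 0.5, 1.5, -128, 0.7], [0, 0, 0, 0.5, 1.5, -128, 0.7], [0, 0, 0, 0.5, 1.5, -128, 0.3], [0, 0, 0, 0.5, 1.5, -128, 0.2], [0, 0, 0, 0.5, 1.5, -128, 0.2], [0, 0, 0, 0.5, 1.5, -128, 0.2], [0, 0, 0, 0.5, 1.5, -128, 0.2]]]' --squeeze 12

```text
clock: 7.45
tcp_pos: [0.4466, 0.275, 0.0398]
tool_rot: [[0.866, -0.005, -0.501], [0.501, -0.004, 0.866], [-0.006, -1.0, -0.001]]
contact_force: [0.9, -0.1, 5.5]
gripper_width: 0.403
```

>>> drive_tool --rows '[[[0, 0, 0, 0, 0, 45, 0.2], [0, 0, 0, 0, 0, 95, 0.2], [0, 0, 0, 44, -19, 95, 0.2], [0, 0, 0, 88, -38, 95, 0.2], [0, 0, 0, 132, -57, 95, 0.2], [0, 0, 0, 176, -76, 95, 0.2], [0, 0, 0, 176, -76, 95, 0.2], [0, 0, 0, 176, -76, 75, 0.2]]]'

```text
clock: 8.45
tcp_pos: [0.6225, 0.1994, 0.1148]
tool_rot: [[0.866, -0.003, -0.501], [0.501, -0.003, 0.866], [-0.005, -1.0, -0.001]]
contact_force: [-0.5, 0.7, -1.7]
gripper_width: 0.402
```

Run:
```python
from h import *
I=camera_info("wrist");im=grab_frame("wrist");s=readout.read_state();print(s["tcp_pos"],s["contact_force"],s["gripper_width"])
cv2.imwrite("pics/w5.png",im[:,:,::-1])
for k,(lo,hi,z) in dict(teal=((80,100,40),(100,255,255),.044),cream=((12,15,120),(40,120,255),.060)).items():
    for c in blobs(im,lo,hi,300):
      if cv2.boundingRect(c)[1]<200: print(k,cv2.boundingRect(c),worldcircle("wrist",c,z,I))
```

```text
[0.62036439 0.19915371 0.11091203] [-1.70242004 -1.42139528 -4.02095448] 0.4045669079300965
teal (215, 153, 89, 63) (array([623.7, 200.6,  74.1]), array([624.6, 198. ,  68.2,  73.6]))
cream (222, 166, 71, 55) (array([622.9, 200.6,  57. ]), array([622.3, 199.9,  51. ,  53. ]))
```

View pics/w5.png

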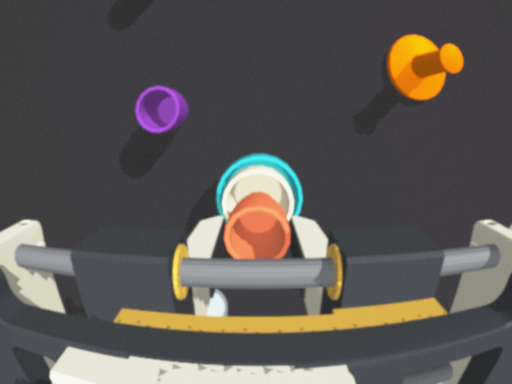

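>>> drive_tool --rows '[[[0, 0, 0, 1.5, 0.5, -20, 0.2], [0, 0, 0, 1.5, 0.5, -35, 0.2], [0, 0, 0, 1.5, 0.5, -45, 0.2], [0, 0, 0, 1.5, 0.5, -45, 0.2], [0, 0, 0, 1.5, 0.5, -45, 0.2]]]'

```text
clock: 9.12
tcp_pos: [0.6221, 0.1998, 0.0665]
tool_rot: [[0.865, -0.008, -0.501], [0.501, -0.004, 0.865], [-0.009, -1.0, 0.0]]
contact_force: [0.2, -0.5, -1.4]
gripper_width: 0.405
```

>>> drive_tool --rows '[[[0, 0, 0, 0.5, 0, -2, 0.2], [0, 0, 0, 0.5, 0, -2, 0.2], [0, 0, 0, 0.5, 0, -2, 0.65], [0, 0, 0, 0.5, 0, -2, 0.65], [0, 0, 0, 0.5, 0, -2, 0.65], [0, 0, 0, 0, 0, 40, 0.65], [0, 0, 0, 0, 0, 90, 0.65], [0, 0, 0, 0, -15, 110, 0.7], [0, 0, 0, 0, -15, 110, 0.7]]]'

```text
clock: 10.25
tcp_pos: [0.6226, 0.1838, 0.1773]
tool_rot: [[0.866, -0.006, -0.5], [0.5, -0.004, 0.866], [-0.007, -1.0, -0.0]]
contact_force: [0.4, -0.4, -1.3]
gripper_width: 0.697
```

Run:
```python
from h import *
I=camera_info("wrist");im=grab_frame("wrist");s=readout.read_state();print(s["tcp_pos"],s["contact_force"],s["gripper_width"])
cv2.imwrite("pics/w6.png",im[:,:,::-1])
for k,(lo,hi,z) in dict(teal=((80,100,40),(100,255,255),.044),cream=((12,15,120),(40,120,255),.060),coral=((0,120,80),(9,255,255),.076)).items():
    for c in blobs(im,lo,hi,300):
      if cv2.boundingRect(c)[1]<200: print(k,cv2.boundingRect(c),worldcircle("wrist",c,z,I))
t=grab_frame("side"); cv2.imwrite("pics/s6.png",cv2.resize(t[140:290,140:340],(800,600),interpolation=cv2.INTER_CUBIC)[:,:,::-1])
```

```text
[0.62185998 0.18417066 0.17569965] [ 0.09495716 -0.17783692 -0.50957853] 0.6990658176018726
teal (231, 134, 72, 71) (array([624.3, 199.4,  74.3]), array([624.2, 199.3,  72.5,  73.2]))
cream (238, 147, 57, 54) (array([623.3, 199.2,  56. ]), array([623.4, 198.1,  50.4,  53.7]))
coral (250, 158, 36, 34) (array([623.5, 200.2,  32.2]), array([623.8, 200.9,  28.9,  31.6]))
```

View pics/w6.png

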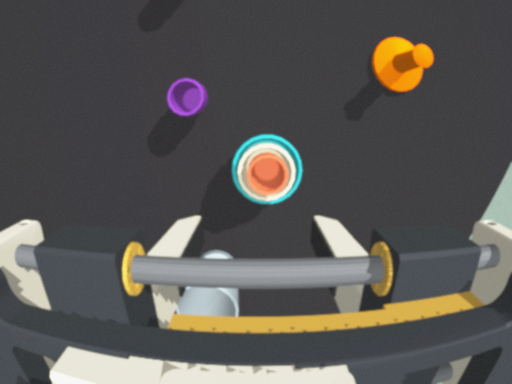

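View pics/s6.png

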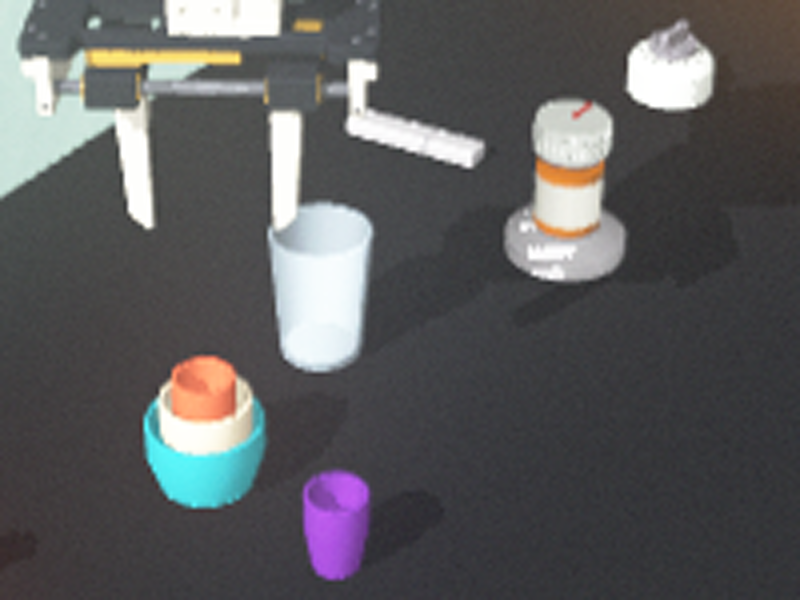

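Run:
```python
from h import *
t=grab_frame("side").copy(); 
for d,h in ((.072,.044),(.056,.060),(.038,.076)):
    pts=[proj("side",(.6225+d/2*np.cos(a),.199+d/2*np.sin(a),h)) for a in np.linspace(0,6.28,40)]
    pts=(np.array(pts)-[165,215]+.5)*8-.5
    if h==.044: t=cv2.resize(t[215:285,165:245],(640,560),interpolation=cv2.INTER_CUBIC)
    cv2.polylines(t,[np.int32(pts)],True,(0,255,0),1)
cv2.imwrite("pics/s7.png",t[:,:,::-1])
im=cv2.imread("pics/w6.png")[:,:,::-1].copy(); I=camera_info("wrist")
for c in blobs(im,(0,90,60),(14,255,255),300):
  if cv2.boundingRect(c)[1]<200: print(worldcircle("wrist",c,.076,I))
```

```text
(array([620.8, 201.7,  39.7]), array([621.1, 201.7,  37.6,  38.4]))
(array([678.1, 363.7,  73.7]), array([676.7, 360.6,  52.6,  71.2]))
```

View pics/s7.png

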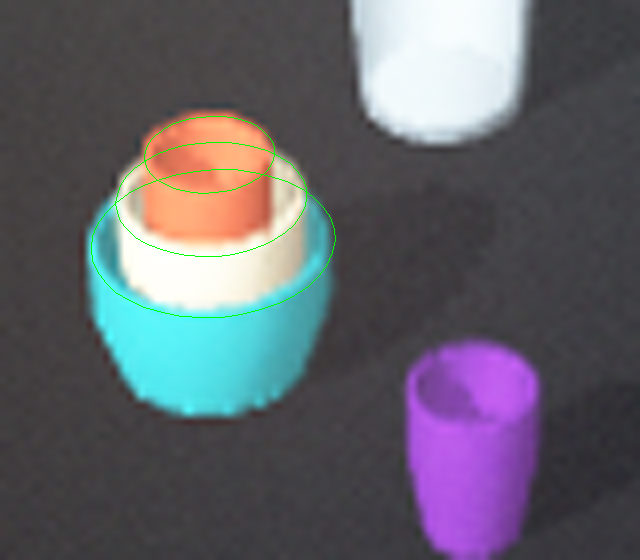

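Nested: the side overlay rims at seated heights match within about 1 px (cups at side crop ~(205,150–310)), and the coral rim diameter comes out at 39.7 mm. Next, the cap.

>>> drive_tool --rows '[[[0, 0, -8, -12, -50, 30, 0.85], [0, 0, -16, -24, -105, 60, 0.85], [0, 0, -25, -36, -160, 60, 0.85], [0, 0, -34, -48, -220, 60, 0.85], [0, 0, -42, -60, -275, 60, 0.85], [0, 0, -45, -72, -329, 60, 0.85], [0, 0, -45, -72, -329, 60, 0.85], [0, 0, -45, -72, -329, 60, 0.85]]]'

```text
clock: 11.4
tcp_pos: [0.5491, -0.1439, 0.2334]
tool_rot: [[0.966, -0.013, 0.258], [-0.258, 0.005, 0.966], [-0.014, -1.0, 0.002]]
contact_force: [0.0, 0.2, -0.1]
gripper_width: 0.849
```

Run:
```python
from h import *
I=camera_info("wrist");im=grab_frame("wrist");s=readout.read_state();print(s["tcp_pos"],s["tool_rot"][:,0],s["joints"],s["gripper_width"])
cv2.imwrite("pics/w8.png",im[:,:,::-1])
print(proj("wrist",(.55,-.145,.108),I))
```

```text
[ 0.54935747 -0.14342142  0.23365092] [ 0.96639248 -0.25673262 -0.01318871] [-1.93471750e+01  2.14827645e+01  9.04034337e+01  3.87700620e-02
  6.88746169e+01 -4.48316049e+00] 0.8476897202196507
[258.97281191 184.92660076]
```

View pics/w8.png

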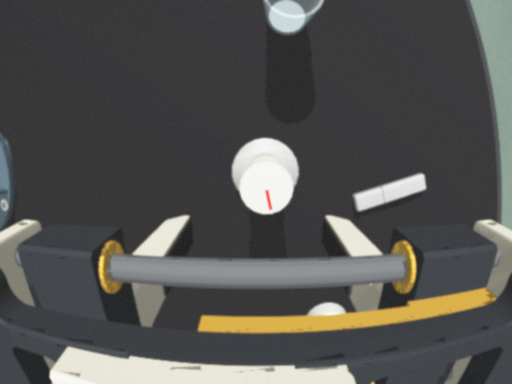

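Run:
```python
from h import *
im=cv2.imread("pics/w8.png")[:,:,::-1].copy(); I=camera_info("wrist")
g=cv2.cvtColor(im,cv2.COLOR_RGB2GRAY)
cr=im[130:225,220:315]; cv2.imwrite("pics/w8c.png",cv2.resize(cr,(570,570),interpolation=cv2.INTER_NEAREST)[:,:,::-1])
for th in (100,150):
    m=(g>th).astype(np.uint8)
    cs,_=cv2.findContours(m,cv2.RETR_EXTERNAL,cv2.CHAIN_APPROX_NONE)
    for c in cs:
        x,y,w,h=cv2.boundingRect(c)
        if x>225 and x+w<310 and y>130 and y+h<225 and w>30:
            p=c[:,0,:]; low=p[p[:,1]>188]; up=p[p[:,1]<168]
            for q,z in ((low,.108),(up,.024)):
                W=np.array([cast("wrist",a,z,I)[:2] for a in q])*1000
                A=np.c_[2*W,np.ones(len(W))]; s=np.linalg.lstsq(A,(W**2).sum(1),rcond=None)[0]
                print(th,z,s[:2],2*np.sqrt(s[2]+s[0]**2+s[1]**2),len(q))
r=cv2.inRange(cv2.cvtColor(im,cv2.COLOR_RGB2HSV),(0,80,60),(8,255,255))|cv2.inRange(cv2.cvtColor(im,cv2.COLOR_RGB2HSV),(172,80,60),(179,255,255))
ys,xs=np.nonzero(r); k=(ys<215)&(ys>170)&(xs>230)&(xs<300); W=np.array([cast("wrist",(x,y),.108,I) for x,y in zip(xs[k],ys[k])])[:,:2]*1000
print(W.mean(0),W[np.argmin(ys[k])],W[np.argmax(ys[k])])
```

```text
100 0.108 [ 556.1143356  -149.43165183] 55.18413191242569 75
100 0.024 [ 556.68409492 -147.00989062] 85.94103304477244 88
150 0.108 [ 556.14344466 -149.27513258] 53.801627427153974 72
150 0.024 [ 556.75172733 -146.8498785 ] 83.63630827448395 86
[ 555.56288646 -161.59818032] [ 555.74183889 -151.47674686] [ 554.71593731 -171.94757018]
```

View pics/w8c.png

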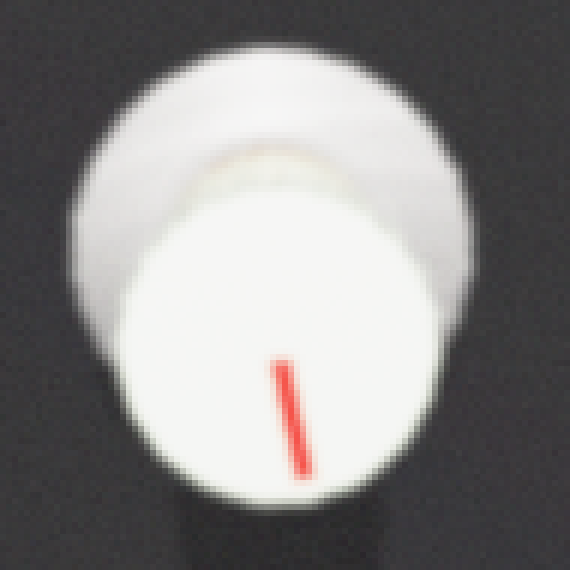

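>>> drive_tool --rows '[[[-0.3, -0.7, 0, 6, -4.5, -50, 0.85], [-0.3, -0.7, 0, 6, -4.5, -95, 0.85], [-0.3, -0.7, 0, 6, -4.5, -110, 0.85], [-0.3, -0.7, 0, 6, -4.5, -110, 0.85]]]'

```text
clock: 11.95
tcp_pos: [0.5555, -0.1472, 0.1236]
tool_rot: [[0.967, -0.001, 0.256], [-0.256, 0.0, 0.967], [-0.001, -1.0, -0.0]]
contact_force: [-0.1, 0.2, 0.0]
gripper_width: 0.853
```

Run:
```python
from h import *
I=camera_info("wrist");im=grab_frame("wrist");s=readout.read_state();print(s["tcp_pos"],s["tool_rot"],s["gripper_width"])
cv2.imwrite("pics/w9.png",im[:,:,::-1])
g=cv2.cvtColor(im,cv2.COLOR_RGB2GRAY)
print(proj("wrist",(.5555,-.148,.108),I))
t=grab_frame("side"); cv2.imwrite("pics/s9.png",cv2.resize(t[120:220,220:350],(780,600),interpolation=cv2.INTER_CUBIC)[:,:,::-1])
```

```text
[ 0.55609088 -0.14758612  0.12466931] [[ 9.66698897e-01  9.24164192e-04  2.55914807e-01]
 [-2.55914359e-01 -5.76396839e-04  9.66699286e-01]
 [ 1.04089735e-03 -9.99999407e-01 -3.20695302e-04]] 0.8490890988729995
[255.98942164 222.68781516]
```

View pics/w9.png

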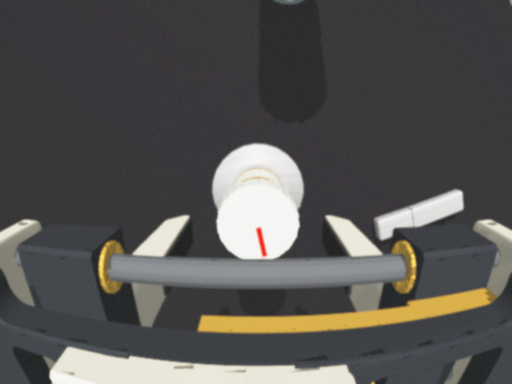

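View pics/s9.png

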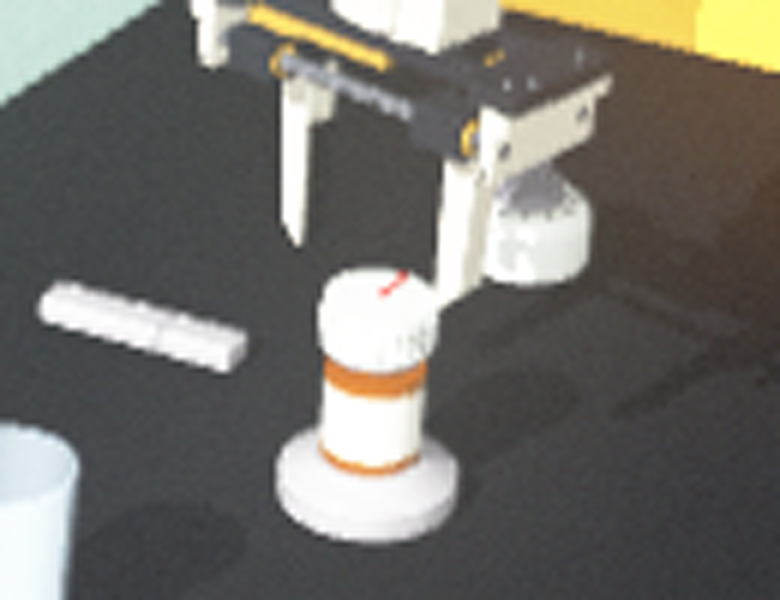

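>>> drive_tool --rows '[[[0, 0, 0, 0.5, -0.5, -30, 0.85], [0, 0, 0, 0.5, -0.5, -45, 0.85], [0, 0, 0, 0.5, -0.5, -45, 0.85], [0, 0, 0, 0.5, -0.5, -45, 0.5], [0, 0, 0, 0.5, -0.5, -45, 0.4], [0, 0, 0, 0.5, -0.5, -45, 0.4], [0, 0, 0, 0.5, -0.5, -45, 0.4]]]' --squeeze 40

```text
clock: 12.92
tcp_pos: [0.5568, -0.1483, 0.0806]
tool_rot: [[0.967, 0.002, 0.256], [-0.256, -0.001, 0.967], [0.002, -1.0, -0.0]]
contact_force: [-2.7, 1.0, 4.2]
gripper_width: 0.573
```

>>> drive_tool --rows '[[[0, 0, 0, 0, 0, -3, 0.4], [0, 0, 0, 0, 0, -6, 0.4], [0, 0, 0, 0, 0, -6, 0.4]]]'

```text
clock: 13.3
tcp_pos: [0.5568, -0.1484, 0.0751]
tool_rot: [[0.967, 0.002, 0.256], [-0.256, -0.001, 0.967], [0.002, -1.0, -0.0]]
contact_force: [-3.3, 1.2, 8.7]
gripper_width: 0.573
```

>>> drive_tool --rows '[[[0, 0, 0, 0, 0, -1, 0.4], [0, 0, 8, 0, 0, -1, 0.4], [0, 0, 16, 0, 0, -1, 0.4], [0, 0, 24, 0, 0, -1, 0.4], [0, 0, 32, 0, 0, -1, 0.4], [0, 0, 40, 0, 0, -1, 0.4], [0, 0, 48, 0, 0, -1, 0.4], [0, 0, 56, 0, 0, -1, 0.4], [0, 0, 61, 0, 0, -1, 0.4], [0, 0, 61, 0, 0, -1, 0.4]]]'

```text
clock: 14.55
tcp_pos: [0.5562, -0.1479, 0.0745]
tool_rot: [[0.692, 0.0, -0.722], [0.722, 0.002, 0.692], [0.002, -1.0, 0.001]]
contact_force: [-6.2, 3.1, 9.7]
gripper_width: 0.575
```

Run:
```python
from h import *
I=camera_info("wrist");im=grab_frame("wrist");s=readout.read_state();print(s["tcp_pos"],s["contact_force"],s["wrist_torque"],s["gripper_width"])
cv2.imwrite("pics/w10.png",im[:,:,::-1])
t=grab_frame("side"); cv2.imwrite("pics/s10.png",cv2.resize(t[100:210,210:350],(764,600),interpolation=cv2.INTER_CUBIC)[:,:,::-1])
```

```text
[ 0.55615287 -0.14792744  0.07448167] [-6.40992121  4.06185584  8.71231391] [0.45122899 0.9843257  0.10978441] 0.5697829152957142
```

View pics/w10.png

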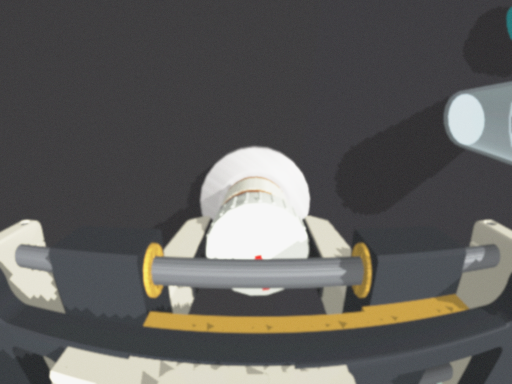

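View pics/s10.png

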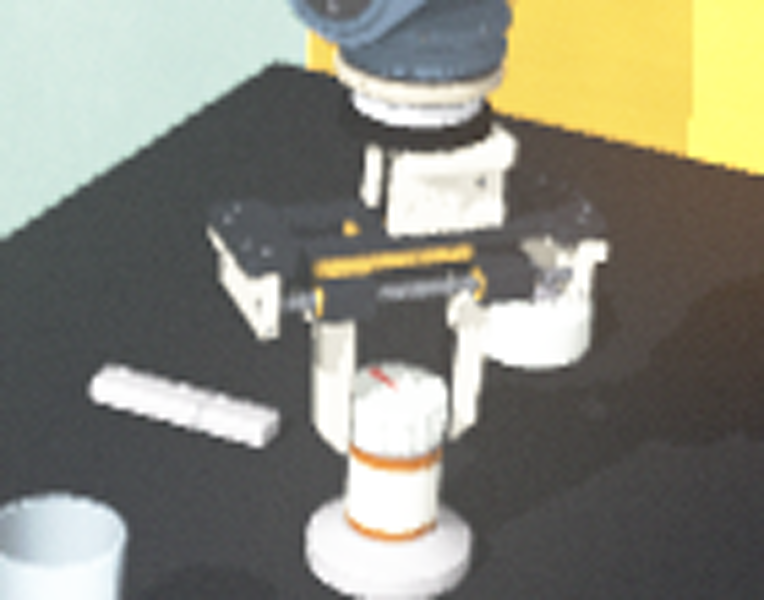

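The red mark turned with the gripper: side crop (383,377), and in the wrist view it sits at (262,272), same orientation to the jaws. Lift.

>>> drive_tool --rows '[[[0, 0, 0, 0, 0, 5, 0.4], [0, 0, 0, 0, 0, 12, 0.4], [0, 0, 0, 0, 0, 25, 0.4], [0, 0, 0, 0, 0, 45, 0.4], [0, 0, 0, 0, 0, 65, 0.4], [0, 0, 0, 0, 0, 85, 0.4], [0, 0, 0, 0, 0, 97, 0.4], [0, 0, 0, 0, 0, 99, 0.4], [0, 0, 0, 0, 0, 99, 0.4], [0, 0, 0, 0, 0, 99, 0.4], [0, 0, 0, 0, 0, 99, 0.4]]]'

```text
clock: 16.02
tcp_pos: [0.556, -0.1479, 0.173]
tool_rot: [[0.692, -0.001, -0.721], [0.721, 0.002, 0.692], [0.001, -1.0, 0.002]]
contact_force: [-0.5, -0.7, -0.1]
gripper_width: 0.574
```

Run:
```python
from h import *
s=readout.read_state();print(s["clock"],s["tcp_pos"],s["contact_force"],s["gripper_width"],abs(s["qd"]).max())
w=grab_frame("wrist");cv2.imwrite("pics/w11.png",w[:,:,::-1])
t=grab_frame("side"); cv2.imwrite("pics/s11.png",cv2.resize(t[80:290,130:350],(628,600),interpolation=cv2.INTER_CUBIC)[:,:,::-1])
```

```text
16.025 [ 0.55597776 -0.14787052  0.17301653] [-0.46788321 -0.71757569 -0.11511629] 0.5740913182831044 0.17676974503063653
```

View pics/s11.png

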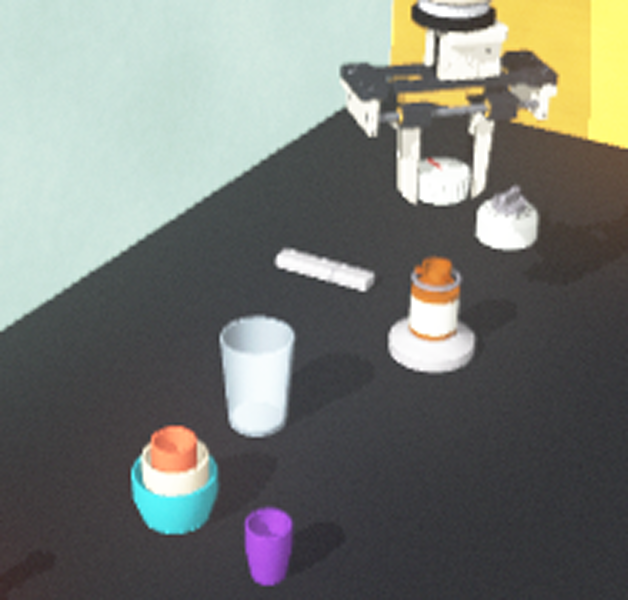

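View pics/w11.png

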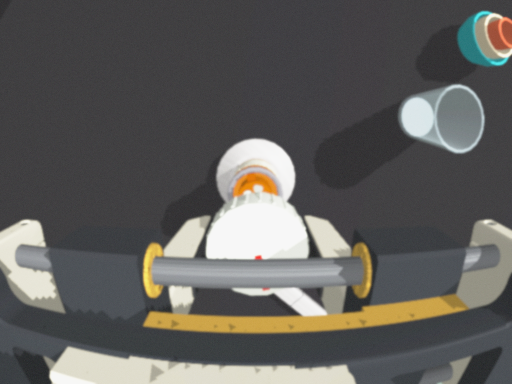

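The cap is off and held level at side crop (442,180), above the open bottle at (435,275). The cups are still nested at (175,480) and nothing else has moved. Handing in.

```bash
python3 -c "
from rig import order
print(order.hand_in())"
```

```text
the job is handed in; nothing more can be done
None
```

The job is handed in at about 16 s of the 59 s. The hand-in gave no verdict, so what follows rests on my own checks.

**Cups:** I nested the cream medium cup in the teal large one, then the coral small cup in the medium. The rims matched their seated heights in the side view within about 1 px. The axes came out within about 4 mm in the wrist view, and the last pictures still show them upright and let go.

**Cap:** I gripped it at 40 N and pressed it down about 6 mm (8.7–9.7 N). I then turned it 61° counter-clockwise; the red mark moved with the gripper. I lifted it straight up 99 mm, which leaves about 8 cm of air above the mouth.

**Last checks:** The cap is held level and still at a jaw opening of 53 mm, and the wrist force is about zero. The tumbler, timer and tweezers case look undisturbed in the last pictures. The hair tie holder was out of view there, and was last seen standing after the coral cup was placed.

**Disagreements:**
- The top and wrist cameras differed by 1–3 mm in cup positions.
- The first coral rim mask read 32 mm instead of 38 mm. A wider mask gave 39.7 mm, so that was a mask fault.
- Turning the pressed cap put about 7 N of sideways force on the wrist, which was gone after the lift.

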